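# Charge the bench hand pump until its indicator pin is out

## Robot

A 6-joint arm with a two-finger parallel gripper is mounted at the origin on the work surface. World frame = base frame: x ahead of the robot, y to its left, z up, the work surface at z = 0. Lengths are in m, angles in rad, forces in N, time in s.
With the tool pointing down it reaches from about 0.325 to 1 m from the base axis. Payload 5.1 kg.
Tool frame: the origin (TCP) lies between the finger pads; the fingertips stand 11 mm ahead of it and the grasp point (between the pads) lies 8 mm behind it; z points along the fingers, y is the direction in which the jaws open and shut (so a half turn about z gives the same grasp; the last joint's range is limited). The gripper opens to 85 mm and grips with 20 to 120 N. Pads are 22 mm wide; open, the fingers measure 114 mm over their backs; the gripper's body (76 mm by 85 mm) begins 54 mm behind the grasp point. The pads swing forward as they close: fully open they stand 13 mm farther back than shut.
Start: joints at [-1.209, 0.124, 1.65, -0, 1.367, -0.083], TCP at [0.28, -0.587, 0.242] pointing down, gripper open.
Joint ranges: [-2.61, 2.61], [-1.02, 2.33], [0.03, 2.71], [-1.35, 4.49], [0.32, 2.68], [-2.91, 2.91]. Speed limits (rad/s): [2.57, 2.57, 3.14, 3.14, 3.14, 3.14].

## Interface

Orientations are given as a unit quaternion [w, x, y, z].
In Python, from plant import robot, cams gives the robot as it stands. The module is installed in compiled form; this text tells all that it offers.
- The arm moves only by the shell command python3 -m creep 'ROWS' [FORCE]. ROWS is JSON, a list of rows, each an object with "claw": the closure, from 0 (fully open) to 1 (shut); "slide": the shift along the tool's x, y, z in cm, a list of three; "turn": the turn about the tool's z in rad. In form: [{"claw": claw, "slide": [dx, dy, dz], "turn": turn}, ...]. A call has 1 to 5 rows; each row is the pose to reach, as a shift and turn from the pose commanded when the call began, along the tool's axes at that moment; what a row does not reach only later rows make up. A row lasts 1/12 s, in which the tool goes at most 41.7 mm and 7.16 degrees, less where a joint would pass 70% of its speed; a pose out of reach is approached as far as the arm can. A call with a gripper value outside its range is refused whole. The fingers move at their own pace and stop on an object; FORCE is the grip in N (left out, the last holds). Time passes only in rows, so rows that repeat a pose let the fingers close. It gives the time, the measured TCP pose, the force and the opening at its end, in the units of the state.
- robot.read_state(): the state, without advancing time (a new reading comes with each control period).
- cams.grab_frame(name): name is "scene" or "side" or "wrist"; returns the picture (384x512x3 uint8, blue, green, red); there is no depth.
- cams.get_calibration(name): a dict with "fx", "fy", "cx", "cy" (pixels), "T" (4x4, takes a point from camera to world coordinates); the wrist camera has in their place "hand_eye" (4x4, takes a point from camera to tool coordinates, whose origin is the TCP and whose axes are the flange's). Camera axes: x right, y up, looking along -z (the intrinsics and any distortion apply to the point x, -y, -z); pixel columns grow to the right and rows downward; lengths in m; the calibration is good to about 2 mm. The wrist camera is an equidistant fisheye: a pixel r from the principal point sees the ray r / f radians off the axis. A picture is of the moment at which its call begins: read the wrist's pose just before it. get_calibration takes no time and is no camera call.
- robot.finish_job(): hands the job in, once; it reports no verdict.
Trained networks look in the newest picture that a camera, given by its name, has taken for a name from the list of things; names that differ only in an ending like _2 or _b are one class to them, and where a whole thing is asked for, a point or a joint stands for the part that bears it (a point fixed in the world has none). Each returns a list of dicts, best first, with "score" (0 to 1); they miss things now and then, are a little off and sometimes report something else, mostly with a low value. They report only what shows in the picture. A call takes as long as a camera call.
- cams.find_in(camera, label): "rect" ([centre column, centre row, width, height] in pixels, round what is visible of it).
- cams.regions_of(camera, label): "region" (384x512 bool, what is visible of it) and "rect" ([centre column, centre row, width, height] in pixels, round what is visible of it).
- cams.pinpoint(camera, label): "xy" ([column, row] in pixels: a listed point, or the origin of a listed thing).
The state is a dict: "time_s": time; "qpos": joint angles; "joint_vel": joint speeds; "tau": joint torques, N m; "tcp_pos": TCP position; "tcp_rot": TCP orientation; "wrist_force": force on the tool from outside, world axes, zero at the start; "moment": the same for the moment, N m; "gripper_width": finger opening in m.
Only numpy, scipy, OpenCV 4.12 (cv2) and the standard library are available. Lean on these libraries where they do the work, as an engineer would, in place of code of your own. Each camera call takes 0.05 s, during which the arm holds its last target. There are 200 camera calls.

## Task

Charge the reservoir of the hand pump on the lab bench: press the pump's white round cap all the way down with the fingertips and let it spring fully back up, again and again, until the steel indicator pin beside it stands fully out of its collar, then leave the cap up. Press only on top of the cap, without gripping its side; do not touch the pin, and leave the bottle, the beaker, the steel block and the screwdriver where they are.

Things in the scene. Friction and masses are not known exactly. Their poses are not given: they have to be found in the camera images.
- pump: Hand pump fixed to the bench: aluminium plate 130 (x) x 200 (y) x 10 mm, origin at the centre of its underside, z up. In its frame: barrel with plunger (60 mm tall, 58 across) at x -20, y +50 mm; square indicator block (44 x 44, 70 tall, 24 mm collar up to 76) at x -20, y -50; lying reservoir (48 mm diameter, 60 high, brass knob to 74) along y at x +38.
- cap_top (a point): Centre of the flat top of the plunger's white round mushroom cap, 60 mm diameter; 105 mm above the bench when up, 85 mm when fully down. It moves with the cap.
- cap_side: Lower skirt of the same cap, 56 mm diameter, from 83 to 96 mm above the bench when the cap is up; its origin is on the plunger axis at bench height when the cap is up. Not to be gripped or touched.
- plunger (a joint): Travel of the plunger straight down, in m: 0 up, 0.020 fully down at its stop. A spring returns it; it takes about 5 N to start it and 10 to 14 N to hold it down.
- pin (a joint): Rise of the indicator pin, m: 0 in, about 0.030 fully out; starts at 0 to 0.013. A stroke lifts it up to 6 mm as the cap goes down, and it stays there as the cap comes up. A stroke counts only if the cap goes down more than about 16 mm and comes back to within about 2 mm of the top. Once fully out, further strokes are harmless.
- pin_rod: The steel indicator pin, 12 mm diameter, upright on the axis of the collar, 100 mm from the plunger's axis. Its origin lies on its axis, at bench height plus pin.
- pin_tip (a point): Top end of the indicator pin: 78 mm above the bench when in, about 108 mm when fully out (2 mm and 32 mm above the collar).
- bottle: Amber bottle, 60 mm diameter, 130 mm tall, loose; origin at the centre of its underside.
- beaker: Glass beaker, 68 mm diameter at the rim, 85 mm tall, loose; origin at the centre of its underside.
- block: Flat steel block 75 x 75 x 18 mm, loose; origin at the centre of its underside.
- driver: Screwdriver 170 mm long lying on the bench, loose; its x axis runs from handle to blade.

How it is judged:
By the outcome, as a careful person would: the job done as asked, in the order asked, and still so for the second after the job is handed in, with the robot touching nothing.
It also fails if it takes over 45 s, if anything falls off the work surface, if the arm or the gripper's body presses on something with over 40 N, if the wrist force passes 120 N, or if a joint passes its speed limit or range.

## Working session

There is one attempt and no reset: what is moved stays moved. The work goes in short steps, Python scripts to look and compute and a shell command to move; the robot and the scene stay as the last step left them, time stands still between calls to the robot, and variables do not carry over. Pictures are saved under pics/ and viewed, about 8 in all and at most 12, crops included, and the job is handed in when it is done.

```bash
mkdir -p pics
cat > h.py <<'E'
from plant import robot,cams
import numpy as np,cv2
from scipy.spatial.transform import Rotation as R
def ray(cam,uv):
    c=cams.get_calibration(cam); T=np.array(c["T"])
    d=np.array([(uv[0]-c["cx"])/c["fx"],-(uv[1]-c["cy"])/c["fy"],-1])
    return T[:3,3],T[:3,:3]@d
def atz(cam,uv,z):
    o,d=ray(cam,uv); return o+d*(z-o[2])/d[2]
def tri(a,b):
    (o1,d1),(o2,d2)=ray(*a),ray(*b); d1/=np.linalg.norm(d1);d2/=np.linalg.norm(d2)
    s=np.linalg.lstsq(np.c_[d1,-d2],o2-o1,rcond=None)[0]
    p,q=o1+s[0]*d1,o2+s[1]*d2
    return (p+q)/2,np.linalg.norm(p-q)
def rel(p):
    s=robot.read_state(); q=s["tcp_rot"]
    return R.from_quat([q[1],q[2],q[3],q[0]]).inv().apply(np.array(p)-s["tcp_pos"])*100
E
python3 - <<'E'
from h import *
np.set_printoptions(precision=4,suppress=True)
s=robot.read_state();print(s["time_s"],s["tcp_pos"],s["tcp_rot"],s["gripper_width"])
uv={}
ims=[]
for c in("scene","side"):
    im=cams.grab_frame(c).copy()
    print(c,cams.get_calibration(c).keys())
    for l in("cap_top","pin_tip"):
        for r in cams.pinpoint(c,l)[:2]:
            print(c,l,r); 
        r=cams.pinpoint(c,l)
        if r: uv[c,l]=r[0]["xy"];cv2.circle(im,tuple(int(v) for v in r[0]["xy"]),3,(0,0,255),1)
    cv2.imwrite(f"pics/{c}0.png",im)
for l in("cap_top","pin_tip"):
    for c in("scene","side"):
        if(c,l)in uv: print(c,l,atz(c,uv[c,l],.105 if l=="cap_top" else .084))
    if ("scene",l)in uv and("side",l)in uv: print("tri",l,tri(("scene",uv["scene",l]),("side",uv["side",l])))
E
```

```text
0.0 [ 0.2795 -0.5862  0.2411] [-0.001   0.9754  0.2206 -0.0001] 0.08561105058302199
scene dict_keys(['fx', 'fy', 'cx', 'cy', 'T'])
scene cap_top {'xy': [166.7, 153.4], 'score': 0.93}
scene pin_tip {'xy': [126.7, 153.7], 'score': 0.53}
side dict_keys(['fx', 'fy', 'cx', 'cy', 'T'])
side cap_top {'xy': [294.0, 137.6], 'score': 0.82}
side cap_top {'xy': [284.0, 201.9], 'score': 0.6}
scene cap_top [ 0.585  -0.1404  0.105 ]
side cap_top [ 0.597  -0.1517  0.105 ]
tri cap_top (array([ 0.5903, -0.1357,  0.1161]), np.float64(0.003290358120516869))
scene pin_tip [ 0.6132 -0.2358  0.084 ]
```

```bash
python3 -c "
import cv2
cv2.imwrite('pics/both.png',cv2.resize(cv2.hconcat([cv2.imread('pics/scene0.png'),cv2.imread('pics/side0.png')]),(800,300)))"
```

```text
(no output)
```

View pics/both.png

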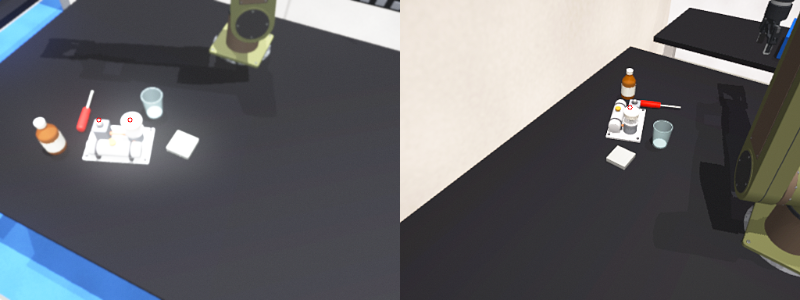

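```bash
python3 -c "
from h import *
print(rel([.588,-.142,.19]))"
```

```text
[ 46.97017778 -26.87711183   5.23045147]
```

```bash
python3 -m creep '[{"claw":1,"slide":[3.5,-2,0.4],"turn":0},{"claw":1,"slide":[7,-4,0.8],"turn":0},{"claw":1,"slide":[10.5,-6,1.2],"turn":0},{"claw":1,"slide":[14,-8,1.6],"turn":0},{"claw":1,"slide":[17.5,-10,2],"turn":0}]' 40
python3 -m creep '[{"claw":1,"slide":[3.5,-2,0.4],"turn":0},{"claw":1,"slide":[7,-4,0.8],"turn":0},{"claw":1,"slide":[10.5,-6,1.2],"turn":0},{"claw":1,"slide":[14,-8,1.6],"turn":0},{"claw":1,"slide":[17.5,-10,2],"turn":0}]'
python3 -c "
from h import *
print(rel([.588,-.142,.19]))"
```

```text
time_s: 0.92
tcp_pos: [0.3953, -0.4197, 0.2224]
tcp_rot: [0.0, 0.975, 0.22, 0.0]
wrist_force: [0.4, -0.1, -1.1]
gripper_width: 0.0255
time_s: 1.33
tcp_pos: [0.5104, -0.2539, 0.2025]
tcp_rot: [0.0, 0.975, 0.221, 0.0]
wrist_force: [1.0, -1.0, 0.0]
gripper_width: -0.0001
[11.81647121 -6.76235765  1.25445532]
```

```bash
python3 -m creep '[{"claw":1,"slide":[3.5,-2,0.4],"turn":0},{"claw":1,"slide":[7,-4,0.8],"turn":0},{"claw":1,"slide":[10,-5.7,1],"turn":0},{"claw":1,"slide":[11.8,-6.8,1],"turn":0},{"claw":1,"slide":[11.8,-6.8,1],"turn":0}]'
python3 - <<'E'
from h import *
np.set_printoptions(precision=4,suppress=True)
s=robot.read_state(); q=s["tcp_rot"]; Rt=R.from_quat([q[1],q[2],q[3],q[0]]).as_matrix()
im=cams.grab_frame("wrist").copy()
c=cams.get_calibration("wrist");print(c, s["tcp_pos"])
H=np.array(c["hand_eye"])
def w(uv,z):
    x,y=(uv[0]-c["cx"]),(uv[1]-c["cy"]); r=np.hypot(x,y); th=r/c["fx"]
    d=np.array([np.sin(th)*x/r,-np.sin(th)*y/r,-np.cos(th)])
    o=Rt@H[:3,3]+s["tcp_pos"]; d=Rt@H[:3,:3]@d
    return o+d*(z-o[2])/d[2]
for l,zs in(("cap_top",[.105]),("pin_tip",[.078,.092]),("beaker",[0]),("pump",[0]),("cap_side",[0])):
    for r in cams.pinpoint("wrist",l)[:2]:
        print(l,r,[w(r["xy"],z) for z in zs]); cv2.circle(im,tuple(int(v) for v in r["xy"]),3,(0,0,255),1)
cv2.imwrite("pics/w1.png",im)
im=cams.grab_frame("scene"); cv2.imwrite("pics/s1.png",cv2.resize(im[90:250,60:260],None,fx=3,fy=3))
E
```

```text
time_s: 1.75
tcp_pos: [0.5885, -0.1399, 0.1922]
tcp_rot: [-0.0, 0.975, 0.223, 0.0]
wrist_force: [0.1, 0.4, 0.3]
gripper_width: 0.0001
{'fx': 297.3186396354542, 'fy': 297.3186396354542, 'cx': 257.31133774181063, 'cy': 189.33602085184225, 'hand_eye': array([[ 0.0006,  0.9483,  0.3175,  0.0807],
       [ 1.    , -0.0006, -0.0002, -0.0011],
       [ 0.    ,  0.3175, -0.9483, -0.1303],
       [ 0.    ,  0.    ,  0.    ,  1.    ]])} [ 0.5885 -0.1399  0.1922]
cap_top {'xy': [256.5, 200.9], 'score': 0.77} [array([ 0.5863, -0.1391,  0.105 ])]
pin_tip {'xy': [360.4, 201.6], 'score': 0.7} [array([ 0.6175, -0.2297,  0.078 ]), array([ 0.62  , -0.2225,  0.092 ])]
beaker {'xy': [216.2, 257.8], 'score': 0.76} [array([ 0.4581, -0.1435,  0.    ])]
pump {'xy': [300.1, 155.6], 'score': 0.75} [array([ 0.62  , -0.1764,  0.    ])]
cap_side {'xy': [257.6, 170.3], 'score': 0.37} [array([ 0.5839, -0.1412,  0.    ])]
```

View pics/w1.png

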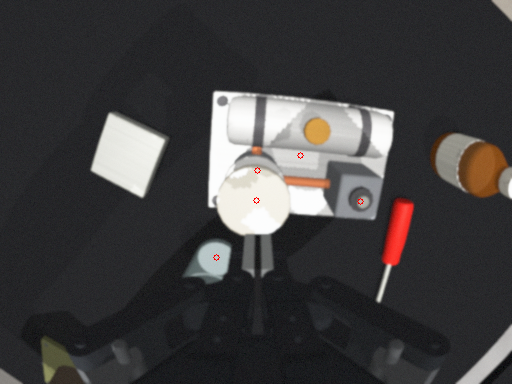

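View pics/s1.png

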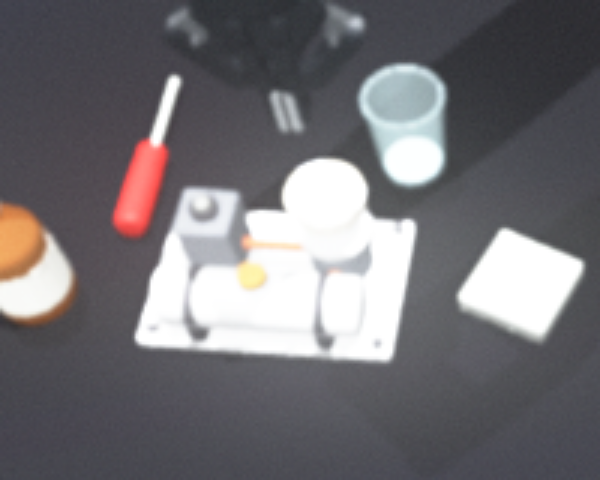

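Run:
```python
from h import *
print(atz("scene",(155.5,132.5),.18),rel([.587,-.140,.11]))
c=cams.get_calibration("scene");T=np.array(c["T"])
for p in([.5885,-.1399,.181],[.587,-.140,.105]):
    q=T[:3,:3].T@(np.array(p)-T[:3,3]); print(c["cx"]+c["fx"]*q[0]/-q[2],c["cy"]-c["fy"]*q[1]/-q[2])
```

```text
[ 0.59226334 -0.14699203  0.18      ] [ 0.26067282 -0.38780736  8.24683597]
159.28974531633583 132.05410906425612
166.3625480350949 154.09499991602087
```

```bash
python3 -m creep '[{"claw":1,"slide":[0,-0.4,3],"turn":0},{"claw":1,"slide":[0,-0.4,5.5],"turn":0},{"claw":1,"slide":[0,-0.4,7],"turn":0},{"claw":1,"slide":[0,-0.4,7.4],"turn":0},{"claw":1,"slide":[0,-0.4,7.4],"turn":0}]'
python3 -m creep '[{"claw":1,"slide":[0,0,0.5],"turn":0},{"claw":1,"slide":[0,0,0.8],"turn":0},{"claw":1,"slide":[0,0,0.8],"turn":0}]'
```

```text
time_s: 2.52
tcp_pos: [0.5838, -0.1403, 0.1173]
tcp_rot: [-0.001, 0.975, 0.22, -0.001]
wrist_force: [-0.1, -0.0, -0.4]
gripper_width: 0.0004
time_s: 2.77
tcp_pos: [0.5862, -0.1408, 0.112]
tcp_rot: [0.001, 0.975, 0.22, 0.001]
wrist_force: [-1.2, -2.2, 4.6]
gripper_width: 0.0003
```

```bash
python3 -m creep '[{"claw":1,"slide":[0,0,0.6],"turn":0},{"claw":1,"slide":[0,0,1.1],"turn":0},{"claw":1,"slide":[0,0,1.4],"turn":0},{"claw":1,"slide":[0,0,1.4],"turn":0}]'
python3 -m creep '[{"claw":1,"slide":[0,0,0.2],"turn":0},{"claw":1,"slide":[0,0,0.2],"turn":0}]'
```

```text
time_s: 3.1
tcp_pos: [0.5865, -0.1408, 0.0989]
tcp_rot: [0.001, 0.975, 0.221, 0.001]
wrist_force: [-2.7, -0.8, 9.5]
gripper_width: -0.0002
time_s: 3.27
tcp_pos: [0.5865, -0.1407, 0.0974]
tcp_rot: [0.001, 0.975, 0.221, 0.001]
wrist_force: [-4.5, -1.4, 11.1]
gripper_width: -0.0003
```

```bash
python3 -m creep '[{"claw":1,"slide":[0,0,0.3],"turn":0},{"claw":1,"slide":[0,0,0.3],"turn":0},{"claw":1,"slide":[0,0,0.3],"turn":0}]'
```

```text
time_s: 3.52
tcp_pos: [0.5866, -0.1408, 0.096]
tcp_rot: [0.001, 0.975, 0.221, 0.001]
wrist_force: [-7.6, -0.8, 17.2]
gripper_width: 0.0001
```

```bash
python3 -m creep '[{"claw":1,"slide":[0,0,-1],"turn":0},{"claw":1,"slide":[0,0,-2],"turn":0},{"claw":1,"slide":[0,0,-3.2],"turn":0},{"claw":1,"slide":[0,0,-3.2],"turn":0},{"claw":1,"slide":[0,0,-3.2],"turn":0}]'
python3 - <<'E'
from h import *
im=cams.grab_frame("scene")
print([(l,r["xy"],r["score"]) for l in("pin_tip","cap_top") for r in cams.pinpoint("scene",l)[:1]])
a=im[110:190,100:200]
im=cams.grab_frame("side")
print([(l,r["xy"],r["score"]) for l in("pin_tip","cap_top") for r in cams.pinpoint("side",l)[:1]])
b=im[110:190,240:340]
cv2.imwrite("pics/p1.png",cv2.resize(cv2.hconcat([a,b]),None,fx=4,fy=4,interpolation=cv2.INTER_CUBIC))
E
```

```text
time_s: 3.93
tcp_pos: [0.5855, -0.1398, 0.1241]
tcp_rot: [0.0, 0.975, 0.221, 0.001]
wrist_force: [1.0, -0.2, -0.4]
gripper_width: 0.0
[('pin_tip', [126.2, 151.0], 0.58), ('cap_top', [168.2, 155.4], 0.89)]
[('cap_top', [295.4, 140.0], 0.77)]
```

View pics/p1.png

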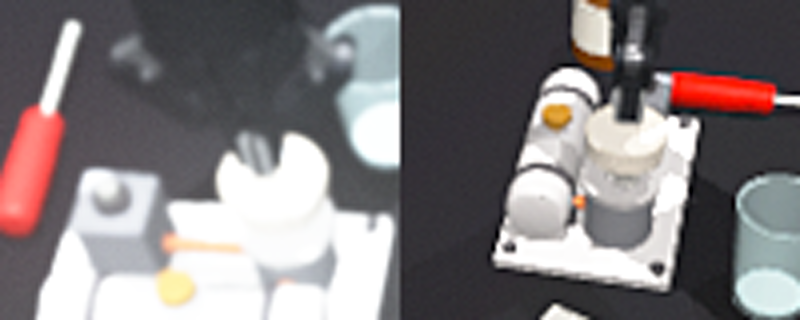

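```bash
python3 -m creep '[{"claw":1,"slide":[0,-0.3,1],"turn":0},{"claw":1,"slide":[0,-0.3,2],"turn":0},{"claw":1,"slide":[0,-0.3,3],"turn":0},{"claw":1,"slide":[0,-0.3,3.3],"turn":0},{"claw":1,"slide":[0,-0.3,3.3],"turn":0}]'
python3 -m creep '[{"claw":1,"slide":[0,0,-1],"turn":0},{"claw":1,"slide":[0,0,-2],"turn":0},{"claw":1,"slide":[0,0,-3.3],"turn":0},{"claw":1,"slide":[0,0,-3.3],"turn":0},{"claw":1,"slide":[0,0,-3.3],"turn":0}]'
python3 - <<'E'
from h import *
im=cams.grab_frame("scene")
print([(l,r["xy"],r["score"]) for l in("pin_tip","cap_top") for r in cams.pinpoint("scene",l)[:1]])
E
```

```text
time_s: 4.65
tcp_pos: [0.5853, -0.1377, 0.0958]
tcp_rot: [0.001, 0.975, 0.221, 0.001]
wrist_force: [-12.2, 2.4, 27.3]
gripper_width: 0.0002
time_s: 5.07
tcp_pos: [0.5836, -0.137, 0.123]
tcp_rot: [-0.0, 0.975, 0.221, -0.0]
wrist_force: [0.7, -0.0, -0.3]
gripper_width: 0.0001
[('pin_tip', [128.1, 153.3], 0.45), ('cap_top', [168.5, 154.0], 0.9)]
```

```bash
python3 -m creep '[{"claw":1,"slide":[0,0,1],"turn":0},{"claw":1,"slide":[0,0,2],"turn":0},{"claw":1,"slide":[0,0,3],"turn":0},{"claw":1,"slide":[0,0,3.2],"turn":0},{"claw":1,"slide":[0,0,3.2],"turn":0}]'
python3 -m creep '[{"claw":1,"slide":[0,0,-1],"turn":0},{"claw":1,"slide":[0,0,-2],"turn":0},{"claw":1,"slide":[0,0,-3.2],"turn":0},{"claw":1,"slide":[0,0,-3.2],"turn":0},{"claw":1,"slide":[0,0,-3.2],"turn":0}]'
python3 -m creep '[{"claw":1,"slide":[0,0,1],"turn":0},{"claw":1,"slide":[0,0,2],"turn":0},{"claw":1,"slide":[0,0,3],"turn":0},{"claw":1,"slide":[0,0,3.2],"turn":0},{"claw":1,"slide":[0,0,3.2],"turn":0}]'
python3 -m creep '[{"claw":1,"slide":[0,0,-1],"turn":0},{"claw":1,"slide":[0,0,-2],"turn":0},{"claw":1,"slide":[0,0,-3.2],"turn":0},{"claw":1,"slide":[0,0,-3.2],"turn":0},{"claw":1,"slide":[0,0,-3.2],"turn":0}]'
python3 -m creep '[{"claw":1,"slide":[0,0,1],"turn":0},{"claw":1,"slide":[0,0,2],"turn":0},{"claw":1,"slide":[0,0,3],"turn":0},{"claw":1,"slide":[0,0,3.2],"turn":0},{"claw":1,"slide":[0,0,3.2],"turn":0}]'
python3 -m creep '[{"claw":1,"slide":[0,0,-1],"turn":0},{"claw":1,"slide":[0,0,-2],"turn":0},{"claw":1,"slide":[0,0,-3.2],"turn":0},{"claw":1,"slide":[0,0,-3.2],"turn":0},{"claw":1,"slide":[0,0,-3.2],"turn":0}]'
python3 - <<'E'
from h import *
im=cams.grab_frame("scene")
print([(l,r["xy"],r["score"]) for l in("pin_tip","cap_top") for r in cams.pinpoint("scene",l)[:1]])
a=im[110:190,100:200]
im=cams.grab_frame("wrist")
b=im[110:270,220:420]
cv2.imwrite("pics/p2.png",cv2.hconcat([cv2.resize(a,(400,320)),cv2.resize(b,(400,320))]))
E
```

```text
time_s: 5.63
tcp_pos: [0.5846, -0.1374, 0.0959]
tcp_rot: [-0.0, 0.975, 0.221, -0.0]
wrist_force: [-11.9, 3.6, 27.7]
gripper_width: -0.0002
time_s: 6.05
tcp_pos: [0.5835, -0.1371, 0.1227]
tcp_rot: [-0.0, 0.975, 0.221, -0.0]
wrist_force: [0.0, -0.8, -0.1]
gripper_width: -0.0001
time_s: 6.47
tcp_pos: [0.5847, -0.1374, 0.0958]
tcp_rot: [0.0, 0.975, 0.221, -0.0]
wrist_force: [-12.6, 3.9, 30.0]
gripper_width: 0.0
time_s: 6.88
tcp_pos: [0.5831, -0.1369, 0.122]
tcp_rot: [-0.001, 0.975, 0.221, -0.001]
wrist_force: [0.6, -0.5, -0.3]
gripper_width: -0.0001
time_s: 7.3
tcp_pos: [0.5844, -0.1374, 0.0958]
tcp_rot: [-0.0, 0.975, 0.221, -0.001]
wrist_force: [-13.2, 3.2, 32.2]
gripper_width: 0.0
time_s: 7.72
tcp_pos: [0.5831, -0.1369, 0.122]
tcp_rot: [-0.0, 0.975, 0.221, -0.001]
wrist_force: [0.6, 0.2, 0.2]
gripper_width: -0.0002
[('pin_tip', [125.4, 145.8], 0.61), ('cap_top', [166.5, 155.6], 0.98)]
```

View pics/p2.png

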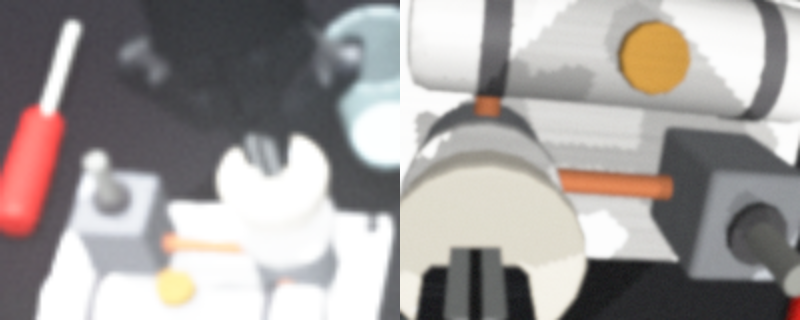

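```bash
python3 -m creep '[{"claw":1,"slide":[0,0,1],"turn":0},{"claw":1,"slide":[0,0,2],"turn":0},{"claw":1,"slide":[0,0,3],"turn":0},{"claw":1,"slide":[0,0,3.1],"turn":0},{"claw":1,"slide":[0,0,3.1],"turn":0}]'
python3 -m creep '[{"claw":1,"slide":[0,0,-1],"turn":0},{"claw":1,"slide":[0,0,-2],"turn":0},{"claw":1,"slide":[0,0,-3.2],"turn":0},{"claw":1,"slide":[0,0,-3.2],"turn":0},{"claw":1,"slide":[0,0,-3.2],"turn":0}]'
python3 - <<'E'
from h import *
im=cams.grab_frame("scene");cv2.imwrite("pics/a.png",im[110:190,100:200])
print([(l,r["xy"],r["score"]) for l in("pin_tip","cap_top") for r in cams.pinpoint("scene",l)[:1]])
E
python3 -m creep '[{"claw":1,"slide":[0,0,1],"turn":0},{"claw":1,"slide":[0,0,2],"turn":0},{"claw":1,"slide":[0,0,3],"turn":0},{"claw":1,"slide":[0,0,3.1],"turn":0},{"claw":1,"slide":[0,0,3.1],"turn":0}]'
python3 -m creep '[{"claw":1,"slide":[0,0,-1],"turn":0},{"claw":1,"slide":[0,0,-2],"turn":0},{"claw":1,"slide":[0,0,-3.2],"turn":0},{"claw":1,"slide":[0,0,-3.2],"turn":0},{"claw":1,"slide":[0,0,-3.2],"turn":0}]'
python3 - <<'E'
from h import *
im=cams.grab_frame("scene");cv2.imwrite("pics/b.png",im[110:190,100:200])
r=[(l,r["xy"],r["score"]) for l in("pin_tip","cap_top") for r in cams.pinpoint("scene",l)[:1]];print(r)
c=cams.get_calibration("scene");T=np.array(c["T"])
p0=atz("scene",(126.7,153.7),.08)
for z in(.078,.09,.1,.108):
    p=np.r_[p0[:2],z]; q=T[:3,:3].T@(p-T[:3,3]); print(z,c["cx"]+c["fx"]*q[0]/-q[2],c["cy"]-c["fy"]*q[1]/-q[2])
cv2.imwrite("pics/p3.png",cv2.resize(cv2.hconcat([cv2.imread("pics/a.png"),cv2.imread("pics/b.png")]),None,fx=4,fy=4))
E
```

```text
time_s: 8.33
tcp_pos: [0.5848, -0.1375, 0.0959]
tcp_rot: [0.0, 0.975, 0.221, 0.0]
wrist_force: [-8.5, 2.7, 20.9]
gripper_width: 0.0003
time_s: 8.75
tcp_pos: [0.5836, -0.1371, 0.1239]
tcp_rot: [-0.0, 0.975, 0.221, -0.0]
wrist_force: [-0.3, -0.4, 0.2]
gripper_width: -0.0002
[('pin_tip', [122.0, 147.8], 0.58), ('cap_top', [165.8, 153.8], 0.96)]
time_s: 9.32
tcp_pos: [0.5846, -0.1374, 0.096]
tcp_rot: [0.0, 0.975, 0.221, 0.0]
wrist_force: [-7.4, 1.9, 19.1]
gripper_width: 0.0001
time_s: 9.73
tcp_pos: [0.5836, -0.1371, 0.1248]
tcp_rot: [-0.0, 0.975, 0.221, -0.0]
wrist_force: [-0.0, -0.5, -0.1]
gripper_width: -0.0
[('pin_tip', [135.5, 167.4], 0.67), ('cap_top', [166.9, 153.4], 0.77)]
0.078 126.93436448749573 154.22844820255284
0.09 125.51435782367007 151.02659805396596
0.1 124.30517980792783 148.30012718027166
0.108 123.32041688086827 146.07967047069965
```

View pics/p3.png

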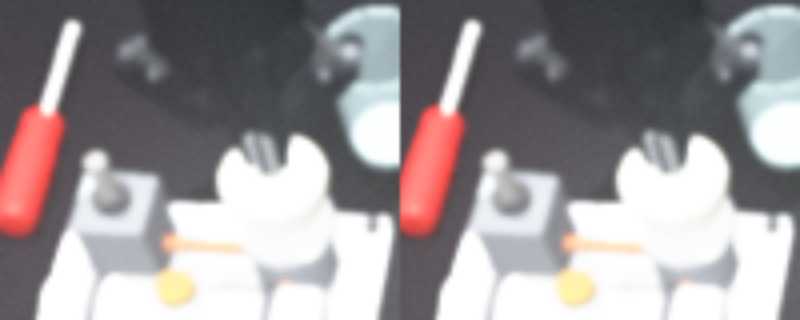

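```bash
python3 -m creep '[{"claw":1,"slide":[0,0,-3],"turn":0},{"claw":1,"slide":[0,0,-6],"turn":0},{"claw":1,"slide":[0,0,-9],"turn":0},{"claw":1,"slide":[0,0,-11],"turn":0},{"claw":1,"slide":[0,0,-11],"turn":0}]'
python3 - <<'E'
from h import *
im=cams.grab_frame("scene");a=im[90:190,70:230]
s=robot.read_state();im=cams.grab_frame("wrist")
for l in("pin_tip","cap_top"): print(l,[(r["xy"],r["score"]) for r in cams.pinpoint("wrist",l)[:2]], s["tcp_pos"])
# wrist projection: predicted pixels
c=cams.get_calibration("wrist");H=np.array(c["hand_eye"]);q=s["tcp_rot"];Rt=R.from_quat([q[1],q[2],q[3],q[0]])
p0=atz("scene",(126.7,153.7),.082)
for z in(.078,.09,.096,.102,.108):
    t=Rt.inv().apply(np.r_[p0[:2],z]-s["tcp_pos"]);x=H[:3,:3].T@(t-H[:3,3]);th=np.arctan2(np.hypot(x[0],x[1]),-x[2]);f=c["fx"]*th/np.hypot(x[0],x[1])
    print(z,c["cx"]+f*x[0],c["cy"]-f*x[1])
cv2.imwrite("pics/p4.png",cv2.hconcat([cv2.resize(a,(400,250)),cv2.resize(im[100:350,100:500],(400,250))]))
E
```

```text
time_s: 10.3
tcp_pos: [0.586, -0.1379, 0.2405]
tcp_rot: [0.002, 0.975, 0.221, 0.004]
wrist_force: [1.3, -1.1, 0.9]
gripper_width: -0.0
pin_tip [([359.2, 193.4], 0.53)] [ 0.58488803 -0.13749557  0.23750967]
cap_top [([260.7, 183.0], 0.74)] [ 0.58488803 -0.13749557  0.23750967]
0.078 352.99918124803514 191.49667799943086
0.09 356.44859637808287 195.23240835425
0.096 358.25944791418823 197.20146383638576
0.102 360.1312032192119 199.24250445145975
0.108 362.0666363904145 201.35918053608938
```

View pics/p4.png

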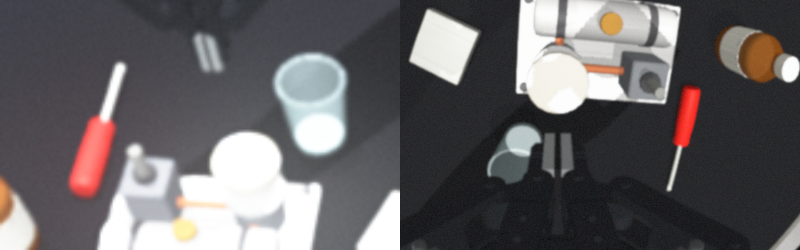

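```bash
python3 -m creep '[{"claw":1,"slide":[0,0,0],"turn":0},{"claw":1,"slide":[0,0,0],"turn":0}]'; python3 -c "
from plant import robot
print(robot.finish_job())"
```

```text
time_s: 10.67
tcp_pos: [0.5829, -0.1369, 0.2331]
tcp_rot: [-0.001, 0.975, 0.221, -0.002]
wrist_force: [-0.5, 0.0, 1.0]
gripper_width: 0.0003
the job is handed in; nothing more can be done
None
```

I pressed the cap with closed fingertips for seven full strokes. Each went firmly onto the stop, with 17–32 N upward on the tool, and each release lifted the tool clear of the cap. I then raised the arm about 11 cm above the pump and handed the job in at about 10.7 s.

- **Pin:** In the scene pictures it stands well out of its collar and looks the same after strokes 5, 6 and 7, so I take it as fully out. I did not measure its height directly to the millimetre.
- **Cap and other objects:** In the last pictures the cap is up with nothing touching it. The bottle, beaker, block and screwdriver look unmoved by eye; I did not measure their positions again.
- **Checks that disagreed:**
    - The network's pin-tip readings scattered by several pixels, and one after the seventh stroke was plainly wrong (135, 167), so I went by the pictures.
    - In the last wrist picture its pin-tip reading (359, 193) fits a height of only about 84–99 mm, not the 108 mm of a fully raised pin.
    - The scene and wrist cameras differed by several millimetres on where the fingertips stood relative to the cap centre. I pressed at a point in between, and the fingertips stayed on the cap's top.

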